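Hold a spring clip open round the edge of a recipe card

ROBOT

A 7-joint arm with a two-finger parallel gripper is mounted at the origin on a cart in front of the work surface, level with it; the furniture and walls round the work are solid. World frame = base frame: x ahead of the robot, y to its left, z up, the work surface at z = 0. Lengths are in m, angles in rad, forces in N, time in s.
With the tool pointing down it reaches from about 0.4 to 0.85 m from the base axis. Payload 10.4 kg.
Tool frame: the origin (TCP) lies between the finger pads; the fingertips stand 11 mm ahead of it and the grasp point (between the pads) lies 8 mm behind it (r.tcp_to_tips is the distance from the TCP to the fingertips, in m); z points along the fingers, y is the line along which they close (so a half turn about z gives the same grasp; the last joint's range is limited). The gripper opens to 87 mm and grips with 3 to 60 N. Pads are 19 mm wide; open, the fingers measure 117 mm over their backs; the gripper's body (75 mm by 190 mm) begins 51 mm behind the grasp point.
Start: joints at [-1.165, 0.332, -0.065, 1.46, 0.022, 1.35, -0.088], TCP at [0.26, 0.568, 0.234] pointing down, gripper open.
Joint ranges: [-2.6, 2.6], [-0.5, 2.12], [-1.47, 1.34], [0.16, 2.42], [-1.27, 4.41], [0.06, 2.06], [-2.6, 2.6]. Speed limits (rad/s): [2.22, 2.22, 2.79, 2.79, 3.14, 3.14, 3.14].

INTERFACE

Orientations are given as a unit quaternion [x, y, z, w].
In Python, from bench import r gives the robot as it stands. The module is installed in compiled form; this text tells all that it offers.
- The arm moves only by the shell command python3 -m crank 'ROWS' [FORCE]. ROWS is JSON, a list of rows, each an object of numbers: "claw": the closure, from -1 (fully open) to 1 (shut); "dx", "dy", "dz": the shift along the tool's x, y, z each as a share of 3 cm, from -1 to 1; "ax", "ay", "az": the turn, a rotation vector about the tool's x, y, z each as a share of 6 degrees, from -1 to 1. A call has 1 to 8 rows; each row shifts and turns the commanded pose from where the row before left it, along the tool's axes as they then stand; what a row does not reach is not made up. A row lasts 1/12 s, in which the tool goes at most 41.7 mm and 7.16 degrees, less where a joint would pass 70% of its speed; a pose out of reach is approached as far as the arm can. A call with a number of a shift or a turn outside -1 to 1 is refused whole. A call with a gripper value outside its range is refused whole. The fingers move at their own pace and stop on an object; FORCE is the grip in N (left out, the last holds). Time passes only in rows, so rows that do not move let the fingers close. It gives the time, the measured TCP pose, the force, the opening and the grip force at its end, in the units of the state.
- r.read_state(): the state, without advancing time (a new reading comes with each control period).
- r.camera(name): name is "scene" or "top" or "wrist"; returns a dict with "color" (400x640x3 uint8, red, green, blue), "mtx" (3x3 intrinsics, pixels), "R" (3x3) and "t" (3): a world point X has camera coordinates R X + t; the wrist camera has in their place "hand_eye" (4x4, takes a point from camera to tool coordinates, whose origin is the TCP and whose axes are the flange's). Camera axes: x right, y down, z forward; pixel columns grow to the right and rows downward; lengths in m; the calibration is good to about 2 mm. A picture is of the moment at which its call begins: read the wrist's pose just before it. There is no depth.
- r.close_job(): hands the job in; it is judged then, once.
The state is a dict: "time": time; "joint_positions": joint angles; "joint_vel": joint speeds; "joint_torque": joint torques, N m; "ee_pos": TCP position; "eef_rot": TCP orientation; "ft_force": force on the tool from outside, world axes, zero at the start; "torque": the same for the moment, N m; "width": finger opening in m; "grip_force": force on a finger pad.
Only numpy, scipy, OpenCV 4.12 (cv2) and the standard library are available. Lean on these libraries where they do the work, as an engineer would, in place of code of your own. Each camera call takes 0.05 s, during which the arm holds its last target. There are 200 camera calls.

TASK

Squeeze the handles of the wooden spring clip together so that its jaws gape, lift it off the worktop, and bring the gaping jaws level round the free upright edge of the taller recipe card (the edge that faces you), at about half the height of the card, two to three centimetres over the edge, touching neither the card nor its block, so that I can slip a note in beside the card. Finish while still holding the clip open there: do not let go or let it close. Leave the cards and the other things where they stand.

Things in the scene. Friction and masses are not known exactly. Their poses are not given: they have to be found in the camera images.
- clip: Wooden spring clip like a large clothes peg, lying on its side, 24 mm thick, 56 g; two levers that move alike about a pivot. Origin: on the pivot axis, at the underside. x: to the jaws (tips at +55 mm), starts within 0.7 rad of world x; handles end at about -60 mm; y: the way jaws and handles move; z up. Width over the handles at its ends about 60 mm at rest.
- clip_handles (a point): Midway between the handles, 45 mm behind the pivot, 12 mm above the underside: where to squeeze, one finger on each side along the clip's y. Here the handles are about 52 mm wide overall at rest and 24 mm (outer faces parallel) when fully squeezed; it takes about 4 N at first, 9 N at the stop; 15 to 25 N does no harm.
- clip_mouth (a point): Point in the middle between the jaw tips, 52 mm ahead of the pivot, at mid thickness.
- clip_left (a joint): Opening angle of one lever (the other moves alike): 0 jaws closed (rest, held by the spring), 0.30 the stop, jaws gaping by about 30 mm at the tips and 18 mm halfway (30 mm ahead of the pivot).
- tall_card: Beech block 75 (x) x 54 (y) x 28 mm; a stiff white card 4 mm thick stands in its slot, in the x-z plane. The taller of two: top edge 125 mm above the worktop. The free vertical edge is 60 mm from the origin along -x, 35 mm out from the block, facing the robot (x within 0.35 rad of world x). Loose, 0.7 kg. Origin: block underside, 25 mm behind its front face, in the card's middle plane.
- tall_card_edge (a point): Point on the free vertical edge of the taller card, 70 mm above the worktop; the free edge runs straight from 8 to 125 mm above the worktop. Axes as tall_card.
- short_card: The same block with a shorter card (top edge 75 mm above the worktop), to be left alone. It stands about 0.2 m beside the taller one, either to its left or right. Same frame.
- honey_jar: Jar with a red lid, 65 mm across, 100 mm high, bystander. Origin at the centre of its underside.
- salt_shaker: Salt shaker, 44 mm across, 90 mm high, bystander. Origin at the centre of its underside.
- mug: Spotted mug, 92 x 127 x 93 mm, bystander at the back. Origin at its underside.
Not all that is in view belongs to the job. What is shaped like the tall_card but pink is not meant.

How it is judged:
By the outcome, as a careful person would: the job done as asked, in the order asked, and still so for the second after the job is handed in, while the arm keeps its last pose, push and grip.
It also fails if it takes over 40 s, if anything falls off the work surface, if the arm or the gripper's body presses on something with over 40 N, if the wrist force passes 120 N, or if a joint passes its speed limit or range.

## Working session

There is one attempt and no reset: what is moved stays moved. The work goes in short steps, Python scripts to look and compute and a shell command to move; the robot and the scene stay as the last step left them, time stands still between calls to the robot, and variables do not carry over. Pictures are saved under pics/ and viewed, at most 14 in all, crops included, and the job is handed in when it is done.

```bash
mkdir -p pics; python3 - <<'E'
from bench import r
import cv2,numpy as np
s=r.read_state();print({k:np.round(v,3).tolist() for k,v in s.items()}, r.tcp_to_tips)
for n in("scene","top"):
    c=r.camera(n);cv2.imwrite(f"pics/{n}0.png",c["color"][:,:,::-1]);np.savez(f"{n}0.npz",**{k:c[k] for k in("color","mtx","R","t")})
    print(n,np.round(c["mtx"],1).tolist(),np.round(c["R"],3).tolist(),np.round(c["t"],3).tolist(), np.round(-c["R"].T@c["t"],3))
E
```

```text
{'time': 0.0, 'joint_positions': [-1.165, 0.333, -0.065, 1.461, 0.022, 1.35, -0.088], 'joint_vel': [-0.001, -0.001, 0.001, 0.0, -0.002, -0.0, -0.001], 'joint_torque': [0.001, -62.326, 0.025, -38.989, -0.061, 0.04, 0.0], 'ee_pos': [0.26, 0.568, 0.233], 'eef_rot': [0.213, 0.977, -0.001, -0.0], 'ft_force': [-0.814, 0.706, 0.362], 'torque': [-0.02, -0.016, -0.075], 'grip_force': 0.0, 'width': 0.087} 0.011
scene [[387.8, 0.0, 319.9], [0.0, 387.8, 196.7], [0.0, 0.0, 1.0]] [[0.599, -0.8, -0.021], [-0.53, -0.377, -0.76], [0.6, 0.467, -0.65]] [-0.386, 0.365, 0.813] [-0.063 -0.551  0.798]
top [[370.1, 0.0, 321.9], [0.0, 370.1, 196.9], [0.0, 0.0, 1.0]] [[0.009, -1.0, 0.009], [-0.994, -0.01, -0.113], [0.113, -0.007, -0.994]] [-0.054, 0.636, 0.868] [ 0.534 -0.041  0.934]
```

View pics/scene0.png

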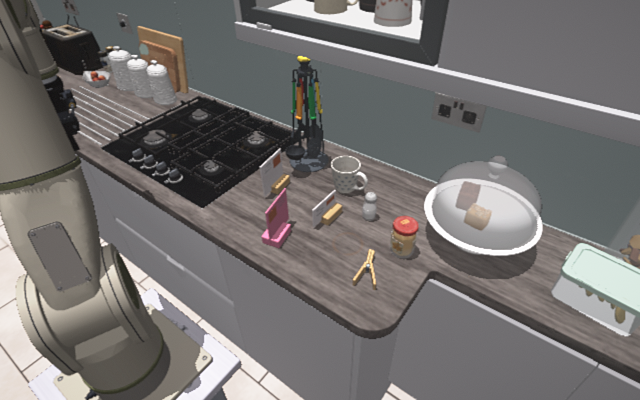

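View pics/top0.png

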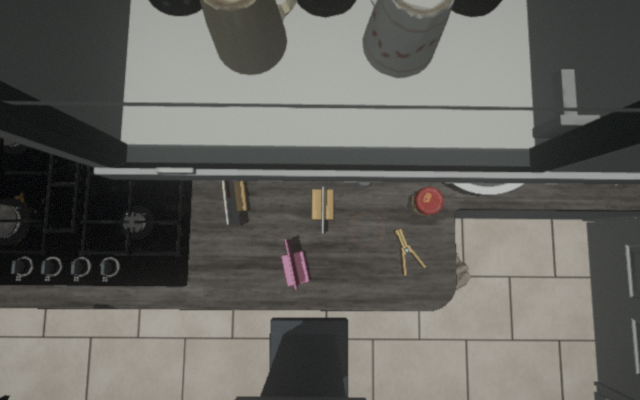

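The top view shows the clip at about (405,250), its jaws up at (400,232) and its handles down at (405,273)/(423,267). The card candidates are:
- Beech block with card at top (232,202), scene (272,172).
- Beech block with card at top (323,205), scene (325,208).
- Pink one at top (293,265), scene (277,220), which is a decoy.

The left beech one looks taller, so I'll confirm it in an enlarged crop.

```bash
python3 - <<'E'
import cv2,numpy as np
a=cv2.imread("pics/scene0.png")[140:290,240:410];b=cv2.imread("pics/top0.png")[170:285,205:465]
a=cv2.resize(a,None,fx=2.0,fy=2.0,interpolation=cv2.INTER_CUBIC);b=cv2.resize(b,None,fx=3,fy=2.6,interpolation=cv2.INTER_CUBIC)
im=np.zeros((600,800,3),np.uint8);im[:299,:780]=b;im[300:600,:340]=a
im=np.clip(im.astype(float)*1.5,0,255).astype(np.uint8)
cv2.imwrite("pics/crop0.png",im)
E
```

```text
(no output)
```

View pics/crop0.png

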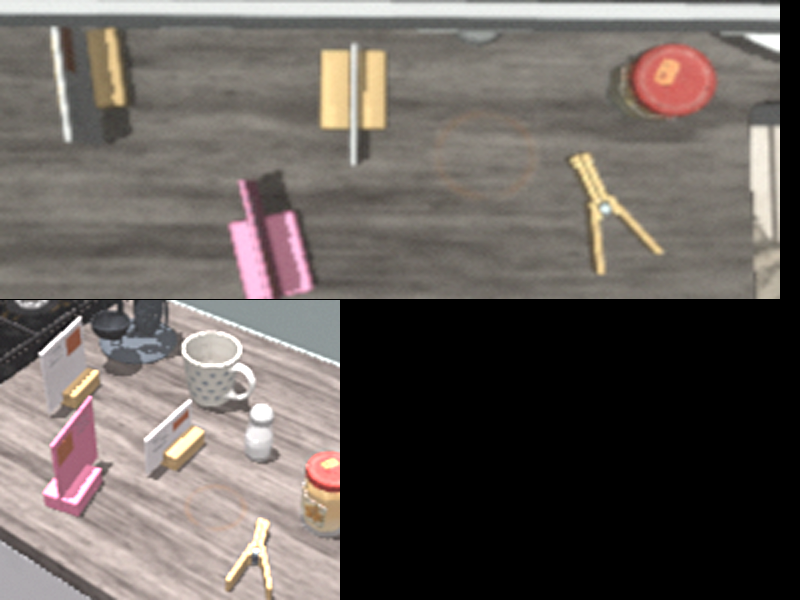

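The crop confirms it. The left beech block (scene (272,172), top (230,205)) carries the much taller white card. The middle one (top (323,205)) is short, and the pink one is the decoy. Next I'll turn the pixels into positions.

```bash
cat > h.py <<'E'
import numpy as np,cv2
from scipy.spatial.transform import Rotation as Ro
def ray(c,p):
    o=-c["R"].T@c["t"]; d=c["R"].T@np.linalg.solve(c["mtx"],[p[0],p[1],1.]); return o,d
def onz(c,p,z):
    o,d=ray(c,p); return o+d*(z-o[2])/d[2]
E
python3 - <<'E'
from h import *
T=dict(np.load("top0.npz"));S=dict(np.load("scene0.npz"))
def masks(c,roi):
    x0,y0,x1,y1=roi;h=cv2.cvtColor(c["color"][y0:y1,x0:x1],cv2.COLOR_RGB2HSV)
    return h
# clip in top
x0,y0,x1,y1=390,224,435,284
h=masks(T,(x0,y0,x1,y1));m=cv2.inRange(h,(12,70,80),(35,255,255))
m=cv2.morphologyEx(m,cv2.MORPH_CLOSE,np.ones((5,5)))
c=max(cv2.findContours(m,0,2)[0],key=cv2.contourArea)
pts=np.array([onz(T,(p[0]+x0,p[1]+y0),.022)[:2] for p in c[:,0]])
print("clip bbox",cv2.boundingRect(c), cv2.contourArea(c))
for n,p in dict(piv=(406.7,250),tip=(398.3,230.4),hl=(405,274),hr=(424.5,266.5)).items(): print(n,np.round(onz(T,p,.024),4))
t,tri=cv2.minEnclosingTriangle(pts.astype(np.float32).reshape(-1,1,2));print("tri",np.round(tri[:,0],4).tolist())
# card
print("T front top",onz(T,(227.3,223.8),.125),"back?",onz(T,(223.3,181),.125))
print("S front top",onz(S,(261,166.5),.125),"front bot",onz(S,(264,196),.008))
for n,p in dict(short_front=(323,232.5),jar=(429,200)).items(): print(n,onz(T,p,.075 if n!="jar" else .1))
print("pink top",onz(T,(205+243/3,170+182/2.6),.125))
print("block T", [np.round(onz(T,(205+a/3,170+b/2.6),.028),3).tolist() for a,b in((100,106),(127,106),(120,28))])
print("shelf lip",[np.round(onz(T,(320,180),z),3).tolist() for z in(.3,.5)])
E
```

```text
clip bbox (5, 5, 31, 47) 254.5
piv [ 0.5096 -0.2557  0.024 ]
tip [ 0.5571 -0.2358  0.024 ]
hl [ 0.452  -0.2506  0.024 ]
hr [ 0.4703 -0.2984  0.024 ]
tri [[0.4708000123500824, -0.30219998955726624], [0.4481000006198883, -0.24789999425411224], [0.5968000292778015, -0.2190999984741211]]
T front top [0.56527102 0.15878868 0.125     ] back? [0.6594363  0.17120631 0.125     ]
S front top [0.56711541 0.15629537 0.125     ] front bot [0.56658995 0.16210758 0.008     ]
short_front [ 0.54928686 -0.05042152  0.075     ]
jar [ 0.62468747 -0.29036781  0.1       ]
pink top [0.53142881 0.03031571 0.125     ]
block T [[0.601, 0.157, 0.028], [0.601, 0.135, 0.028], [0.676, 0.143, 0.028]]
shelf lip [[0.636, -0.042, 0.3], [0.604, -0.041, 0.5]]
```

Two views agree on the taller card:
- **Free edge:** about (0.566, 0.158), with card yaw about 0.13.
- **Clip:** pivot about (0.510, -0.256), yaw about 0.38, so the squeeze point is about (0.468, -0.272).

I'll pull in radially, then swing along an arc at safe height.

```bash
python3 -m crank '[{"claw":-1,"dy":-1},{"claw":-1,"dy":-1},{"claw":-1,"dy":-1},{"claw":-1,"dy":-1},{"claw":-1,"dx":-1,"az":0.567},{"claw":-1,"dx":-1,"az":0.567},{"claw":-1,"dx":-1,"az":0.567},{"claw":-1,"dx":-1,"az":0.567}]'
```

```text
invalid input at $[0]: expected keys claw, dx, dy, dz, ax, ay, az
```

```bash
python3 -m crank '[{"claw":-1,"dx":0,"dy":-1,"dz":0,"ax":0,"ay":0,"az":0},{"claw":-1,"dx":0,"dy":-1,"dz":0,"ax":0,"ay":0,"az":0},{"claw":-1,"dx":0,"dy":-1,"dz":0,"ax":0,"ay":0,"az":0},{"claw":-1,"dx":0,"dy":-1,"dz":0,"ax":0,"ay":0,"az":0},{"claw":-1,"dx":-1,"dy":0,"dz":0,"ax":0,"ay":0,"az":0.57},{"claw":-1,"dx":-1,"dy":0,"dz":0,"ax":0,"ay":0,"az":0.57},{"claw":-1,"dx":-1,"dy":0,"dz":0,"ax":0,"ay":0,"az":0.57},{"claw":-1,"dx":-1,"dy":0,"dz":0,"ax":0,"ay":0,"az":0.57}]'
```

```text
time: 0.77
ee_pos: [0.3149, 0.399, 0.2334]
eef_rot: [0.329, 0.944, -0.0, 0.0]
ft_force: [0.1, 0.1, -0.7]
width: 0.0872
grip_force: 0.0
```

```bash
for i in 1; do python3 -m crank '[{"claw":-1,"dx":-1,"dy":0,"dz":0,"ax":0,"ay":0,"az":0.7},{"claw":-1,"dx":-1,"dy":0,"dz":0,"ax":0,"ay":0,"az":0.7},{"claw":-1,"dx":-1,"dy":0,"dz":0,"ax":0,"ay":0,"az":0.57},{"claw":-1,"dx":-1,"dy":0,"dz":0,"ax":0,"ay":0,"az":0.57},{"claw":-1,"dx":-1,"dy":0,"dz":0,"ax":0,"ay":0,"az":0.57},{"claw":-1,"dx":-1,"dy":0,"dz":0,"ax":0,"ay":0,"az":0.57},{"claw":-1,"dx":-1,"dy":0,"dz":0,"ax":0,"ay":0,"az":0.57},{"claw":-1,"dx":-1,"dy":0,"dz":0,"ax":0,"ay":0,"az":0.57}]'; done
python3 -m crank '[{"claw":-1,"dx":-1,"dy":0,"dz":0,"ax":0,"ay":0,"az":0.57},{"claw":-1,"dx":-1,"dy":0,"dz":0,"ax":0,"ay":0,"az":0.57},{"claw":-1,"dx":-1,"dy":0,"dz":0,"ax":0,"ay":0,"az":0.57},{"claw":-1,"dx":-1,"dy":0,"dz":0,"ax":0,"ay":0,"az":0.57},{"claw":-1,"dx":-1,"dy":0,"dz":0,"ax":0,"ay":0,"az":0.57},{"claw":-1,"dx":-1,"dy":0,"dz":0,"ax":0,"ay":0,"az":0.57},{"claw":-1,"dx":-1,"dy":0,"dz":0,"ax":0,"ay":0,"az":0.57},{"claw":-1,"dx":-1,"dy":0,"dz":0,"ax":0,"ay":0,"az":0.57}]'
```

```text
time: 1.43
ee_pos: [0.4624, 0.2127, 0.2333]
eef_rot: [0.554, 0.832, -0.0, -0.0]
ft_force: [0.3, 0.2, 0.2]
width: 0.087
grip_force: 0.0
time: 2.1
ee_pos: [0.5065, -0.0209, 0.2333]
eef_rot: [0.735, 0.678, -0.0, -0.0]
ft_force: [-0.1, -0.2, 0.2]
width: 0.0871
grip_force: 0.0
```

```bash
python3 -m crank '[{"claw":-1,"dx":-1,"dy":0,"dz":0,"ax":0,"ay":0,"az":1},{"claw":-1,"dx":-1,"dy":0.1,"dz":0,"ax":0,"ay":0,"az":1},{"claw":-1,"dx":-0.97,"dy":0.2,"dz":0,"ax":0,"ay":0,"az":1},{"claw":-1,"dx":-0.95,"dy":0.3,"dz":0,"ax":0,"ay":0,"az":1},{"claw":-1,"dx":-0.9,"dy":0.4,"dz":0,"ax":0,"ay":0,"az":1},{"claw":-1,"dx":-0.85,"dy":0.5,"dz":0,"ax":0,"ay":0,"az":1},{"claw":-1,"dx":-0.8,"dy":0.6,"dz":0,"ax":0,"ay":0,"az":1},{"claw":-1,"dx":-0.5,"dy":0.5,"dz":0,"ax":0,"ay":0,"az":1}]'
python3 -m crank '[{"claw":-1,"dx":0,"dy":0,"dz":0,"ax":0,"ay":0,"az":1},{"claw":-1,"dx":0,"dy":0,"dz":0,"ax":0,"ay":0,"az":1},{"claw":-1,"dx":0,"dy":0,"dz":0,"ax":0,"ay":0,"az":0},{"claw":-1,"dx":0,"dy":0,"dz":0,"ax":0,"ay":0,"az":0}]'
python3 - <<'E'
from bench import r
from h import *
s=r.read_state();c=r.camera("wrist")
R=Ro.from_quat(s["eef_rot"]).as_matrix();print(s["ee_pos"],np.round(R,3).tolist());print(c["hand_eye"],c["mtx"])
H=np.eye(4);H[:3,:3]=R;H[:3,3]=s["ee_pos"];W=H@c["hand_eye"];Ri=W[:3,:3].T
np.savez("w1.npz",color=c["color"],mtx=c["mtx"],R=Ri,t=-Ri@W[:3,3]);cv2.imwrite("pics/w1.png",c["color"][:,:,::-1])
E
```

```text
time: 2.77
ee_pos: [0.4887, -0.2516, 0.2335]
eef_rot: [0.948, 0.318, -0.0, 0.0]
ft_force: [1.6, -0.1, 0.3]
width: 0.0873
grip_force: 0.0
time: 3.1
ee_pos: [0.4896, -0.2486, 0.2333]
eef_rot: [0.975, 0.222, -0.0, -0.0]
ft_force: [-0.4, 0.3, -0.1]
width: 0.0869
grip_force: 0.0
[ 0.48962648 -0.24857187  0.2332558 ] [[0.901, 0.433, -0.001], [0.433, -0.901, 0.0], [-0.0, -0.0, -1.0]]
[[-1.15993823e-03 -9.57413666e-01 -2.88717383e-01  7.86636753e-02]
 [ 9.99999276e-01 -1.01793832e-03 -6.41974949e-04 -6.66639058e-04]
 [ 3.20739100e-04 -2.88717919e-01  9.57414153e-01 -1.51355761e-01]
 [ 0.00000000e+00  0.00000000e+00  0.00000000e+00  1.00000000e+00]] [[360.77017274   0.         322.41047467]
 [  0.         360.77017274 199.58359958]
 [  0.           0.           1.        ]]
```

View pics/w1.png

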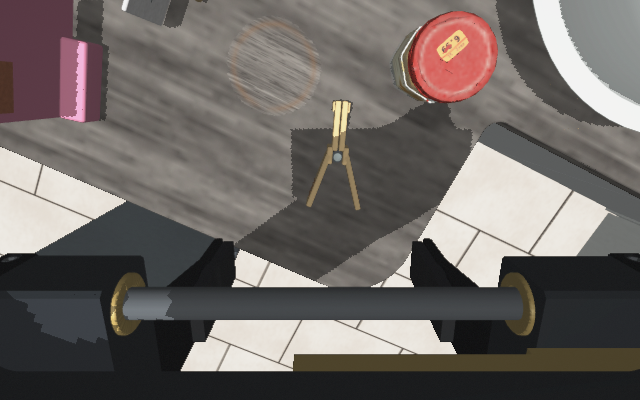

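The wrist view shows the clip with its pivot at (337,157), jaw tips at (342,101), and handle ends at (309,206) and (357,209).

```bash
python3 - <<'E'
from h import *
W=dict(np.load("w1.npz"))
P={n:onz(W,p,.024) for n,p in dict(piv=(338,156),tip=(342.5,101),hl=(309,206),hr=(357,209)).items()}
for n in P:print(n,np.round(P[n],4))
for a,b in((P['tip'],P['piv']),(P['tip'],(P['hl']+P['hr'])/2),(P['piv'],(P['hl']+P['hr'])/2)):
    d=(a-b)[:2];print(np.linalg.norm(d),np.arctan2(d[1],d[0]))
yaw=np.arctan2(*((P['tip']-(P['hl']+P['hr'])/2)[:2][::-1]))
h=P['piv'][:2]-.045*np.array([np.cos(yaw),np.sin(yaw)]);print(yaw,h)
R=np.array([[.901,.433],[.433,-.901]]);print("tool dxy",R.T@(h-[.48963,-.24857]),"yaw tool",np.arctan2(.433,.901))
print("cut z0 hl,hr",[onz(W,p,.0)[:2] for p in((309,206),(357,209))])
E
```

```text
piv [ 0.5102 -0.2551  0.024 ]
tip [ 0.5599 -0.2353  0.024 ]
hl [ 0.4496 -0.2511  0.024 ]
hr [ 0.4684 -0.298   0.024 ]
0.05358571849608255 0.37835982449586164
0.10832489996293704 0.3710320293970859
0.054742028434012914 0.36385902120391933
0.3710320293970859 [ 0.46821292 -0.27140585]
tool dxy [-0.02918472  0.0113015 ] yaw tool 0.44798893367407056
cut z0 hl,hr [array([ 0.44220379, -0.25357394]), array([ 0.46229376, -0.30364371])]
```

```bash
python3 -m crank '[{"claw":-1,"dx":0,"dy":0,"dz":0,"ax":0,"ay":0,"az":0.73},{"claw":-1,"dx":-0.94,"dy":0.45,"dz":0,"ax":0,"ay":0,"az":0},{"claw":-1,"dx":0,"dy":0,"dz":0.9,"ax":0,"ay":0,"az":0},{"claw":-1,"dx":0,"dy":0,"dz":0.9,"ax":0,"ay":0,"az":0},{"claw":-1,"dx":0,"dy":0,"dz":0.9,"ax":0,"ay":0,"az":0},{"claw":-1,"dx":0,"dy":0,"dz":0.9,"ax":0,"ay":0,"az":0},{"claw":-1,"dx":0,"dy":0,"dz":0.9,"ax":0,"ay":0,"az":0},{"claw":-1,"dx":0,"dy":0,"dz":0,"ax":0,"ay":0,"az":0}]'
python3 -m crank '[{"claw":-1,"dx":0,"dy":0,"dz":0,"ax":0,"ay":0,"az":0},{"claw":-1,"dx":0,"dy":0,"dz":0,"ax":0,"ay":0,"az":0}]'
python3 - <<'E'
from bench import r
from h import *
s=r.read_state();c=r.camera("wrist")
H=np.eye(4);H[:3,:3]=Ro.from_quat(s["eef_rot"]).as_matrix();H[:3,3]=s["ee_pos"];print(H.round(4))
W=H@c["hand_eye"];Ri=W[:3,:3].T
np.savez("w2.npz",color=c["color"],mtx=c["mtx"],R=Ri,t=-Ri@W[:3,3]);cv2.imwrite("pics/w2.png",c["color"][:,:,::-1])
E
```

```text
time: 3.82
ee_pos: [0.4658, -0.2696, 0.0941]
eef_rot: [0.983, 0.185, -0.003, -0.002]
ft_force: [-1.1, 1.0, -0.8]
width: 0.087
grip_force: 0.0
time: 3.98
ee_pos: [0.4689, -0.2719, 0.1]
eef_rot: [0.983, 0.184, 0.001, 0.0]
ft_force: [0.5, -0.4, 0.1]
width: 0.0871
grip_force: 0.0
[[ 9.325e-01  3.611e-01  1.300e-03  4.689e-01]
 [ 3.611e-01 -9.325e-01 -5.000e-04 -2.719e-01]
 [ 1.100e-03  1.000e-03 -1.000e+00  1.000e-01]
 [ 0.000e+00  0.000e+00  0.000e+00  1.000e+00]]
```

View pics/w2.png

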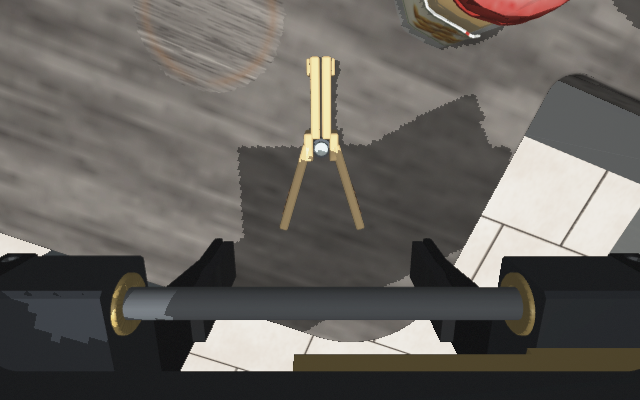

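The clip is now centred and aligned in the tool: pivot (321,149), tips (321,58), handle ends (284,228) and (361,228). I'll descend, then squeeze.

```bash
python3 - <<'E'
from h import *
W=dict(np.load("w2.npz"));p=onz(W,(321,149),.024);print(p, np.linalg.norm(p[:2]-[.4689,-.2719]))
E
python3 -m crank '[{"claw":-1,"dx":0,"dy":0,"dz":0.95,"ax":0,"ay":0,"az":0},{"claw":-1,"dx":0,"dy":0,"dz":0.95,"ax":0,"ay":0,"az":0},{"claw":-1,"dx":0,"dy":0,"dz":0.6,"ax":0,"ay":0,"az":0},{"claw":-1,"dx":0,"dy":0,"dz":0.35,"ax":0,"ay":0,"az":0},{"claw":-1,"dx":0,"dy":0,"dz":0,"ax":0,"ay":0,"az":0},{"claw":-1,"dx":0,"dy":0,"dz":0,"ax":0,"ay":0,"az":0}]'
```

```text
[ 0.50895027 -0.25477006  0.024     ] 0.04355983007926489
time: 4.53
ee_pos: [0.469, -0.272, 0.0142]
eef_rot: [0.983, 0.183, 0.001, 0.0]
ft_force: [0.8, 0.2, 0.4]
width: 0.0869
grip_force: 0.0
```

```bash
python3 -m crank '[{"claw":1,"dx":0,"dy":0,"dz":0,"ax":0,"ay":0,"az":0},{"claw":1,"dx":0,"dy":0,"dz":0,"ax":0,"ay":0,"az":0},{"claw":1,"dx":0,"dy":0,"dz":0,"ax":0,"ay":0,"az":0},{"claw":1,"dx":0,"dy":0,"dz":0,"ax":0,"ay":0,"az":0},{"claw":1,"dx":0,"dy":0,"dz":0,"ax":0,"ay":0,"az":0},{"claw":1,"dx":0,"dy":0,"dz":0,"ax":0,"ay":0,"az":0},{"claw":1,"dx":0,"dy":0,"dz":0,"ax":0,"ay":0,"az":0},{"claw":1,"dx":0,"dy":0,"dz":0,"ax":0,"ay":0,"az":0}]' 20;python3 -m crank '[{"claw":1,"dx":0,"dy":0,"dz":0,"ax":0,"ay":0,"az":0},{"claw":1,"dx":0,"dy":0,"dz":0,"ax":0,"ay":0,"az":0},{"claw":1,"dx":0,"dy":0,"dz":0,"ax":0,"ay":0,"az":0},{"claw":1,"dx":0,"dy":0,"dz":0,"ax":0,"ay":0,"az":0},{"claw":1,"dx":0,"dy":0,"dz":0,"ax":0,"ay":0,"az":0},{"claw":1,"dx":0,"dy":0,"dz":0,"ax":0,"ay":0,"az":0}]'
```

```text
time: 5.2
ee_pos: [0.4682, -0.2717, 0.0132]
eef_rot: [0.983, 0.183, 0.0, 0.0]
ft_force: [-0.9, -0.7, 3.8]
width: 0.0419
grip_force: 6.0
time: 5.7
ee_pos: [0.4684, -0.2716, 0.0132]
eef_rot: [0.983, 0.183, 0.0, -0.0]
ft_force: [-0.4, 0.3, 6.2]
width: 0.0231
grip_force: 20.0
```

```bash
python3 -m crank '[{"claw":1,"dx":0,"dy":0,"dz":-0.3,"ax":0,"ay":0,"az":0},{"claw":1,"dx":0,"dy":0,"dz":-0.5,"ax":0,"ay":0,"az":0},{"claw":1,"dx":0,"dy":0,"dz":-0.8,"ax":0,"ay":0,"az":0},{"claw":1,"dx":0,"dy":0,"dz":-0.8,"ax":0,"ay":0,"az":0},{"claw":1,"dx":0,"dy":0,"dz":-0.8,"ax":0,"ay":0,"az":0},{"claw":1,"dx":0,"dy":0,"dz":-0.8,"ax":0,"ay":0,"az":0},{"claw":1,"dx":0,"dy":0,"dz":-0.8,"ax":0,"ay":0,"az":0},{"claw":1,"dx":0,"dy":0,"dz":-0.8,"ax":0,"ay":0,"az":0}]' 22
python3 -m crank '[{"claw":1,"dx":0,"dy":0,"dz":-0.5,"ax":0,"ay":0,"az":0},{"claw":1,"dx":0,"dy":0,"dz":0,"ax":0,"ay":0,"az":0},{"claw":1,"dx":0,"dy":0,"dz":0,"ax":0,"ay":0,"az":0}]'
python3 - <<'E'
from bench import r
from h import *
s=r.read_state();c=r.camera("wrist")
H=np.eye(4);H[:3,:3]=Ro.from_quat(s["eef_rot"]).as_matrix();H[:3,3]=s["ee_pos"];print(H.round(4))
W=H@c["hand_eye"];Ri=W[:3,:3].T
np.savez("w3.npz",color=c["color"],mtx=c["mtx"],R=Ri,t=-Ri@W[:3,3]);cv2.imwrite("pics/w3.png",c["color"][:,:,::-1])
E
```

```text
time: 6.37
ee_pos: [0.4679, -0.2714, 0.1824]
eef_rot: [0.983, 0.183, -0.0, -0.0]
ft_force: [-0.3, -0.2, -1.0]
width: 0.023
grip_force: 22.0
time: 6.62
ee_pos: [0.4685, -0.2715, 0.1966]
eef_rot: [0.983, 0.183, 0.001, 0.0]
ft_force: [-0.2, 1.1, -1.5]
width: 0.0232
grip_force: 22.0
[[ 9.329e-01  3.601e-01  1.400e-03  4.685e-01]
 [ 3.601e-01 -9.329e-01  2.000e-04 -2.715e-01]
 [ 1.400e-03  3.000e-04 -1.000e+00  1.966e-01]
 [ 0.000e+00  0.000e+00  0.000e+00  1.000e+00]]
```

View pics/w3.png

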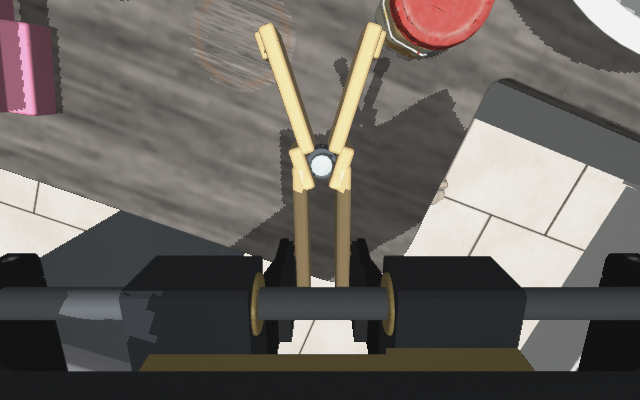

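The clip is held fully open and level: pivot (321,165), tips (268,25) and (377,25). Now I'll carry it over at height to a spot set back from the tall card.

```bash
python3 -m crank '[{"claw":1,"dx":0,"dy":0,"dz":0,"ax":0,"ay":0,"az":0.76},{"claw":1,"dx":0,"dy":0,"dz":0,"ax":0,"ay":0,"az":0.76},{"claw":1,"dx":0,"dy":0,"dz":0,"ax":0,"ay":0,"az":0.75},{"claw":1,"dx":0.04,"dy":-0.4,"dz":0,"ax":0,"ay":0,"az":0},{"claw":1,"dx":0.04,"dy":-0.8,"dz":0,"ax":0,"ay":0,"az":0},{"claw":1,"dx":0.04,"dy":-0.8,"dz":0,"ax":0,"ay":0,"az":0},{"claw":1,"dx":0.04,"dy":-0.8,"dz":0,"ax":0,"ay":0,"az":0},{"claw":1,"dx":0.04,"dy":-0.8,"dz":0,"ax":0,"ay":0,"az":0}]'
python3 -m crank '[{"claw":1,"dx":0.04,"dy":-0.8,"dz":0,"ax":0,"ay":0,"az":0},{"claw":1,"dx":0.04,"dy":-0.8,"dz":0,"ax":0,"ay":0,"az":0},{"claw":1,"dx":0.04,"dy":-0.8,"dz":0,"ax":0,"ay":0,"az":0},{"claw":1,"dx":0.04,"dy":-0.8,"dz":0,"ax":0,"ay":0,"az":0},{"claw":1,"dx":0.04,"dy":-0.8,"dz":0,"ax":0,"ay":0,"az":0},{"claw":1,"dx":0.04,"dy":-0.8,"dz":0,"ax":0,"ay":0,"az":0},{"claw":1,"dx":0.04,"dy":-0.8,"dz":0,"ax":0,"ay":0,"az":0},{"claw":1,"dx":0.04,"dy":-0.8,"dz":0,"ax":0,"ay":0,"az":0}]'
python3 -m crank '[{"claw":1,"dx":0.04,"dy":-0.8,"dz":0,"ax":0,"ay":0,"az":0},{"claw":1,"dx":0.04,"dy":-0.8,"dz":0,"ax":0,"ay":0,"az":0},{"claw":1,"dx":0.04,"dy":-0.8,"dz":0,"ax":0,"ay":0,"az":0},{"claw":1,"dx":0.04,"dy":-0.8,"dz":0,"ax":0,"ay":0,"az":0},{"claw":1,"dx":0,"dy":-0.2,"dz":0,"ax":0,"ay":0,"az":0},{"claw":1,"dx":0,"dy":0,"dz":0,"ax":0,"ay":0,"az":0},{"claw":1,"dx":0,"dy":0,"dz":0,"ax":0,"ay":0,"az":0},{"claw":1,"dx":0,"dy":0,"dz":0,"ax":0,"ay":0,"az":0}]'
cat >> h.py <<'E'
def shot(n):
    from bench import r
    s=r.read_state();c=r.camera("wrist")
    H=np.eye(4);H[:3,:3]=Ro.from_quat(s["eef_rot"]).as_matrix();H[:3,3]=s["ee_pos"];print(H.round(4),np.round(s["joint_positions"],2),s["width"])
    W=H@c["hand_eye"];Ri=W[:3,:3].T;d=dict(color=c["color"],mtx=c["mtx"],R=Ri,t=-Ri@W[:3,3],H=H)
    np.savez(n+".npz",**d);cv2.imwrite(f"pics/{n}.png",c["color"][:,:,::-1]);return d
E
python3 -c "
from h import *
shot('w4')"
```

```text
time: 7.33
ee_pos: [0.4591, -0.1625, 0.1947]
eef_rot: [0.998, 0.065, -0.001, -0.0]
ft_force: [0.6, 0.3, -0.3]
width: 0.0231
grip_force: 22.0
time: 8.0
ee_pos: [0.4436, 0.029, 0.1948]
eef_rot: [0.998, 0.065, -0.001, 0.0]
ft_force: [0.9, 0.3, -1.9]
width: 0.0231
grip_force: 22.0
time: 8.67
ee_pos: [0.4361, 0.1283, 0.1955]
eef_rot: [0.998, 0.064, -0.0, 0.0]
ft_force: [-0.4, -0.1, -0.5]
width: 0.0232
grip_force: 22.0
[[ 9.917e-01  1.284e-01 -9.000e-04  4.361e-01]
 [ 1.284e-01 -9.917e-01 -6.000e-04  1.283e-01]
 [-9.000e-04  5.000e-04 -1.000e+00  1.955e-01]
 [ 0.000e+00  0.000e+00  0.000e+00  1.000e+00]] [-0.81 -0.04  0.42  1.96  0.02  1.22 -1.84] 0.02315116930653001
```

View pics/w4.png

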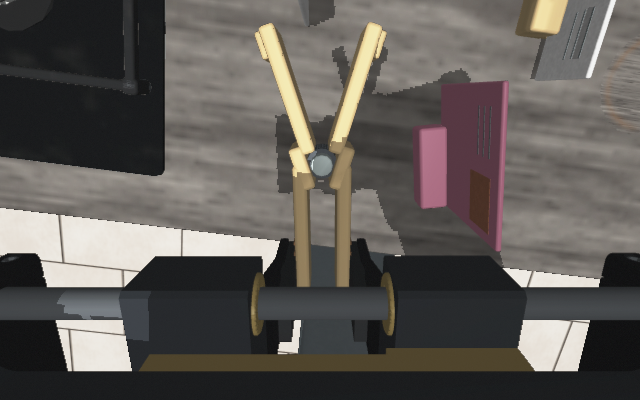

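```bash
python3 - <<'E'
from h import *
W=dict(np.load("w4.npz"))
def pr(c,X):
    q=c["mtx"]@(c["R"]@np.array(X)+c["t"]);return (q[:2]/q[2]).round(1)
print("edge top/70/bottom",[pr(W,(.566,.158,z)) for z in(.125,.07,.008)])
print("pink",[onz(W,p,.125).round(3) for p in((506,82),(500,248))])
for z in (.1842,):
  print([onz(W,p,.1955+.0108).round(4) for p in((321.5,165),(268,25),(377,25))])
im=W["color"][0:60,270:370];cv2.imwrite("pics/w4c.png",cv2.resize(im[:,:,::-1],None,fx=6,fy=6,interpolation=cv2.INTER_NEAREST))
E
```

```text
edge top/70/bottom [array([299.6, -13. ]), array([304.4,   8.8]), array([307.9,  24.5])]
pink [array([0.532, 0.033, 0.125]), array([0.429, 0.008, 0.125])]
[array([0.486 , 0.1356, 0.2063]), array([0.5336, 0.1608, 0.2063]), array([0.5386, 0.1224, 0.2063])]
```

View pics/w4c.png

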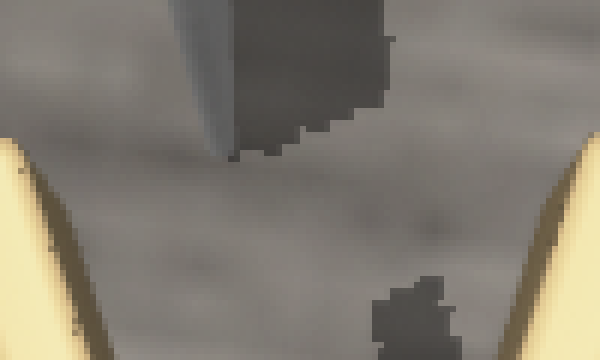

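The wrist crop shows the tall card's front edge reaching the worktop at wrist pixel (307,26), against a prediction of (308,24.5), so the card position holds. I'll shift sideways by 13 mm and lower the clip, still set back from the edge.

```bash
python3 -m crank '[{"claw":1,"dx":0,"dy":-0.43,"dz":0,"ax":0,"ay":0,"az":0},{"claw":1,"dx":0,"dy":0,"dz":0.7,"ax":0,"ay":0,"az":0},{"claw":1,"dx":0,"dy":0,"dz":0.7,"ax":0,"ay":0,"az":0},{"claw":1,"dx":0,"dy":0,"dz":0.7,"ax":0,"ay":0,"az":0},{"claw":1,"dx":0,"dy":0,"dz":0.7,"ax":0,"ay":0,"az":0},{"claw":1,"dx":0,"dy":0,"dz":0.7,"ax":0,"ay":0,"az":0},{"claw":1,"dx":0,"dy":0,"dz":0.7,"ax":0,"ay":0,"az":0},{"claw":1,"dx":0,"dy":0,"dz":0,"ax":0,"ay":0,"az":0}]'
python3 -m crank '[{"claw":1,"dx":0,"dy":0,"dz":0,"ax":0,"ay":0,"az":0},{"claw":1,"dx":0,"dy":0,"dz":0,"ax":0,"ay":0,"az":0}]'
python3 - <<'E'
from h import *
from bench import r
w=shot('w5');c=r.camera("scene");np.savez("s5.npz",**{k:c[k] for k in("color","mtx","R","t")})
a=cv2.resize(c["color"][130:250,200:340,::-1],None,fx=3.4,fy=3.4,interpolation=cv2.INTER_CUBIC)
b=cv2.resize(w["color"][0:190,220:400,::-1],None,fx=1.75,fy=1.75,interpolation=cv2.INTER_CUBIC)
im=np.zeros((600,800,3),np.uint8);im[:a.shape[0],:a.shape[1]]=a;im[:b.shape[0],480:480+b.shape[1]]=b;cv2.imwrite("pics/c5.png",im)
E
```

```text
time: 9.38
ee_pos: [0.4323, 0.1417, 0.0668]
eef_rot: [0.998, 0.065, -0.002, 0.001]
ft_force: [-1.6, 0.1, -1.4]
width: 0.0234
grip_force: 22.0
time: 9.55
ee_pos: [0.4351, 0.1428, 0.0711]
eef_rot: [0.998, 0.065, 0.001, -0.0]
ft_force: [0.8, -0.3, -1.3]
width: 0.0229
grip_force: 22.0
[[ 9.915e-01  1.297e-01  1.000e-03  4.351e-01]
 [ 1.297e-01 -9.915e-01  6.000e-04  1.428e-01]
 [ 1.000e-03 -5.000e-04 -1.000e+00  7.110e-02]
 [ 0.000e+00  0.000e+00  0.000e+00  1.000e+00]] [-0.8   0.13  0.41  2.09 -0.07  0.93 -1.8 ] 0.022866276696296022
```

View pics/c5.png

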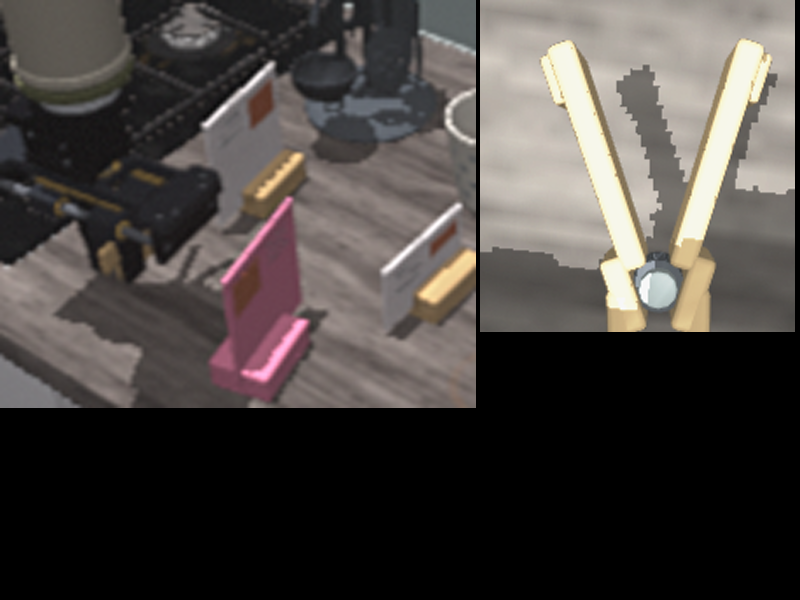

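```bash
python3 - <<'E'
from h import *
S=dict(np.load("s5.npz"));W=dict(np.load("w5.npz"));H=W["H"]
def pr(c,X):
    q=c["mtx"]@(c["R"]@np.array(X)+c["t"]);return (q[:2]/q[2]).round(1)
for n,p in dict(tcp=(0,0,0),tipL=(.102,-.018,-.0108),tipR=(.102,.018,-.0108),tipRb=(.102,.018,.0132),piv=(.0495,0,-.0108),hand=(-.01,.012,.0)).items():
    q=pr(S,(H@np.r_[p,1])[:3]);print(n,q,"crop",((q-[200,130])*3.4).round())
E=np.array([.566,.158,.07]);print("edge tool",(np.linalg.inv(H)@np.r_[E,1])[:3], "card scene",pr(S,(.566,.158,.125)))
w4=dict(np.load("w4.npz"));print("edge from w4",onz(w4,(307.3,26),.008))
im=S["color"][180:240,215:305];cv2.imwrite("pics/s5c.png",cv2.convertScaleAbs(cv2.resize(im[:,:,::-1],None,fx=8,fy=8,interpolation=cv2.INTER_CUBIC),alpha=1.3))
E
```

```text
tcp [234.5 206.2] crop [117. 259.]
tipL [250.8 181.5] crop [173. 175.]
tipR [260.6 185. ] crop [206. 187.]
tipRb [261.5 191.2] crop [209. 208.]
piv [244.8 193.3] crop [152. 215.]
hand [235.6 209.6] crop [121. 271.]
edge tool [0.13173941 0.00191    0.00124411] card scene [260.3 166.5]
edge from w4 [0.56476835 0.15833625 0.008     ]
```

View pics/s5c.png

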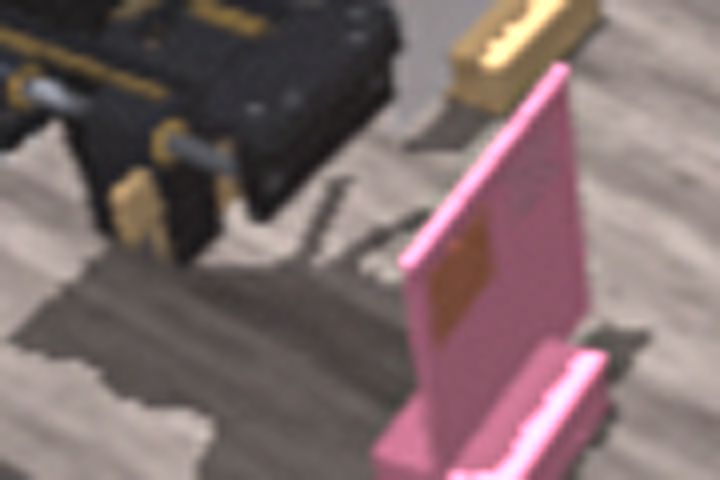

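The scene view shows the jaws hidden behind the gripper body and everything standing as before. In the wrist view both jaws are symmetric about the tool axis. I'll advance halfway and look.

```bash
python3 -m crank '[{"claw":1,"dx":0.3,"dy":0.06,"dz":0,"ax":0,"ay":0,"az":0},{"claw":1,"dx":0.3,"dy":0,"dz":0,"ax":0,"ay":0,"az":0},{"claw":1,"dx":0.27,"dy":0,"dz":0,"ax":0,"ay":0,"az":0},{"claw":1,"dx":0,"dy":0,"dz":0,"ax":0,"ay":0,"az":0},{"claw":1,"dx":0,"dy":0,"dz":0,"ax":0,"ay":0,"az":0}]'
python3 - <<'E'
from h import *
w=shot('w6')
cv2.imwrite("pics/c6.png",cv2.resize(w["color"][0:150,220:420,::-1],None,fx=4,fy=4,interpolation=cv2.INTER_CUBIC))
E
```

```text
time: 10.07
ee_pos: [0.4612, 0.144, 0.07]
eef_rot: [0.998, 0.065, 0.0, 0.0]
ft_force: [-0.3, -0.9, -0.1]
width: 0.0231
grip_force: 22.0
[[ 9.916e-01  1.295e-01  0.000e+00  4.612e-01]
 [ 1.295e-01 -9.916e-01 -4.000e-04  1.440e-01]
 [-0.000e+00  4.000e-04 -1.000e+00  7.000e-02]
 [ 0.000e+00  0.000e+00  0.000e+00  1.000e+00]] [-0.78  0.19  0.42  2.03 -0.1   0.94 -1.75] 0.023075132609359863
```

View pics/c6.png

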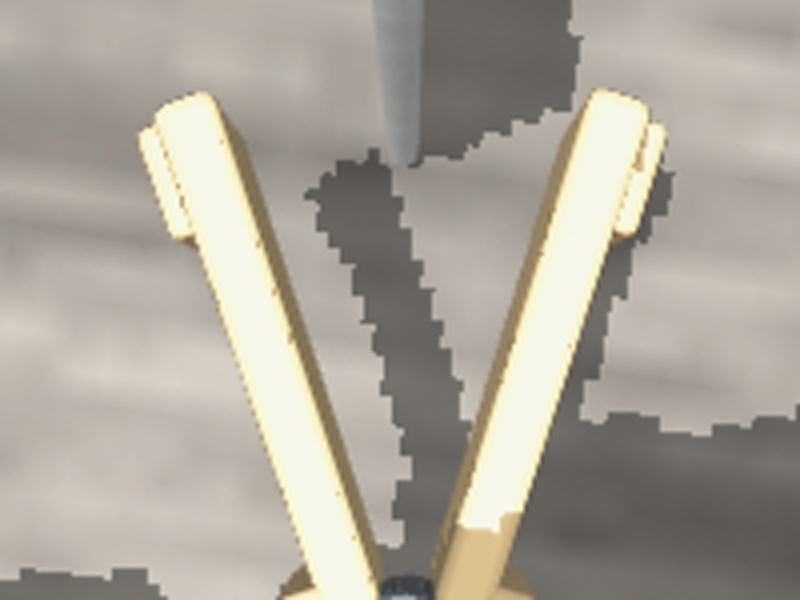

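The front edge meets the worktop at wrist pixel (320.5,41). The card face runs up to about (319,0), central between the jaw tips at (272,24) and (368,23).

```bash
python3 - <<'E'
from h import *
W=dict(np.load("w6.npz"));Hi=np.linalg.inv(W["H"])
e=onz(W,(320.5,40.5),.008);et=(Hi@np.r_[e,1])[:3];print(e,et)
# v=0 : intersect ray with vertical line plane x_tool=et[0]
o,d=ray(W,(319.2,0));o=Hi[:3,:3]@o+Hi[:3,3];d=Hi[:3,:3]@d;q=o+d*(et[0]-o[0])/d[0];print("v0",q, "worldz",.07-q[2])
for p in((272,24),(368.5,23.5),(321.5,165)):
    g=onz(W,p,.07+.0108);print("tip",(Hi@np.r_[g,1])[:3])
E
```

```text
[0.56485264 0.1589797  0.008     ] [ 0.10472205 -0.00146049  0.06197738]
v0 [ 0.10472205 -0.00135627 -0.02970117] worldz 0.0997011689229768
tip [ 0.10118913 -0.01828275 -0.01082944]
tip [ 0.10131128  0.01594847 -0.0108154 ]
tip [ 0.05038545 -0.00081684 -0.01082104]
```

Centred to within a millimetre, so I'll advance the last 27 mm.

```bash
python3 -m crank '[{"claw":1,"dx":0.2,"dy":0,"dz":0,"ax":0,"ay":0,"az":0},{"claw":1,"dx":0.2,"dy":0,"dz":0,"ax":0,"ay":0,"az":0},{"claw":1,"dx":0.2,"dy":0,"dz":0,"ax":0,"ay":0,"az":0},{"claw":1,"dx":0.2,"dy":0,"dz":0,"ax":0,"ay":0,"az":0},{"claw":1,"dx":0.1,"dy":0,"dz":0,"ax":0,"ay":0,"az":0},{"claw":1,"dx":0,"dy":0,"dz":0,"ax":0,"ay":0,"az":0},{"claw":1,"dx":0,"dy":0,"dz":0,"ax":0,"ay":0,"az":0},{"claw":1,"dx":0,"dy":0,"dz":0,"ax":0,"ay":0,"az":0}]'
python3 - <<'E'
from h import *
w=shot('w7')
cv2.imwrite("pics/c7.png",cv2.resize(w["color"][0:150,220:420,::-1],None,fx=4,fy=4,interpolation=cv2.INTER_CUBIC))
E
```

```text
time: 10.78
ee_pos: [0.4872, 0.1475, 0.0699]
eef_rot: [0.998, 0.065, -0.0, 0.0]
ft_force: [1.0, 0.3, -0.3]
width: 0.0233
grip_force: 22.0
[[ 9.915e-01  1.300e-01 -4.000e-04  4.872e-01]
 [ 1.300e-01 -9.915e-01 -1.000e-04  1.475e-01]
 [-4.000e-04  0.000e+00 -1.000e+00  6.990e-02]
 [ 0.000e+00  0.000e+00  0.000e+00  1.000e+00]] [-0.76  0.25  0.42  1.97 -0.12  0.95 -1.72] 0.023252219540521837
```

View pics/c7.png

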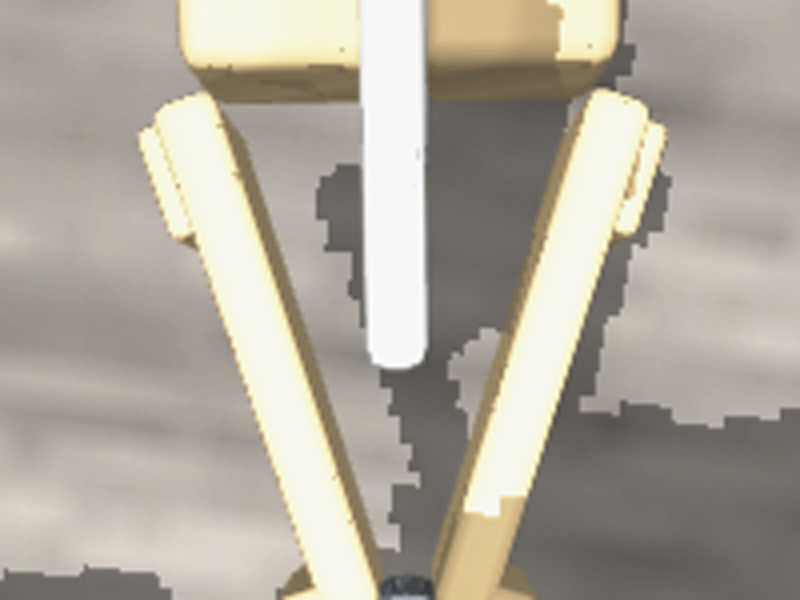

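The card's top edge runs from wrist pixel (319.5,92) upward, centred between the open jaws and parallel to the clip axis. I'll do one quick check of the insertion depth.

```bash
python3 - <<'E'
from h import *
W=dict(np.load("w7.npz"));Hi=np.linalg.inv(W["H"])
for p in((319.5,91.5),(318.3,10)): print((Hi@np.r_[onz(W,p,.125),1])[:3].round(4))
print((Hi@np.r_[.56485,.159,.07,1])[:3].round(4))
E
```

```text
[ 0.0783 -0.0012 -0.0551]
[ 0.0971 -0.0014 -0.0551]
[ 0.0785 -0.0013 -0.0001]
```

The jaws reach about 24 mm over the edge, are centred within 1 mm, and sit at about 69 mm mid-height. The clip is held fully open, so I'm handing in.

```bash
python3 -c "
from bench import r
print(r.close_job())"
```

```text
the job is handed in; nothing more can be done
None
```

The job is handed in: the gripper still holds the clip squeezed fully open, its jaws level round the taller card's free edge about 24 mm in and 69 mm up, with no contact seen in the last wrist image or the force reading.

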